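# Release and push back the ratchet stop of a jar track

## Robot

A 6-joint arm with a two-finger parallel gripper is mounted at the origin on a cart in front of the work surface, level with it; the furniture and walls round the work are solid. World frame = base frame: x ahead of the robot, y to its left, z up, the work surface at z = 0. Lengths are in mm, angles in rad, forces in N, time in s.
With the tool pointing down it reaches from about 325 to 900 mm from the base axis. Payload 6.1 kg.
Tool frame: the origin (TCP) lies midway between the tips of the shut fingers; the grasp point (between the pads) lies 19 mm behind it; z points along the fingers, y is the line along which they close (so a half turn about z gives the same grasp; the last joint's range is limited). The gripper opens to 85 mm and grips with 20 to 120 N. Pads are 22 mm wide; open, the fingers measure 114 mm over their backs; the gripper's body (76 mm by 85 mm) begins 54 mm behind the grasp point. The pads swing forward as they close: fully open they stand 13 mm farther back than shut.
Start: joints at [-1.335, 0.22, 1.526, -0, 1.395, -0.126], TCP at [221.216, -584.533, 231.3] pointing down, gripper open.
Joint ranges: [-2.98, 2.98], [-0.91, 2.08], [0.09, 2.57], [-1.24, 4.39], [0.2, 2.65], [-2.68, 2.68]. Speed limits (rad/s): [2.57, 2.57, 3.01, 3.14, 3.14, 3.14].

## Interface

Orientations are given as [roll, pitch, yaw] about the fixed x, y, z axes, in that order (R = Rz(yaw) Ry(pitch) Rx(roll)).
In Python, from cell import ctrl gives the robot as it stands. The module is installed in compiled form; this text tells all that it offers. Calls block until the motion is done:
- ctrl.move_ptp(position, orientation): joint-space move of the TCP to a pose.
- ctrl.move_linear(position, velocity=150, rot=None): straight line of the TCP; rot=None keeps the orientation; velocity is the mean speed in mm/s.
- ctrl.goto_joints(angles): joint-space move.
- ctrl.open() and ctrl.gripper_close(): open the fingers fully, or close them until they stop; the grip force is fixed at half the most.
- ctrl.wait(seconds).
- ctrl.solve_ik(position, orientation): joint angles nearest the present ones, or None.
- ctrl.state(): the state.
- ctrl.camera(name): name is "scene" or "top" or "wrist"; returns the picture (420x560x3 uint8, red, green, blue); there is no depth.
- ctrl.camera_params(name): a dict with "K" (3x3 intrinsics, pixels), "origin" and "orientation" of the camera in the world; the wrist camera has in their place "mount" (4x4, takes a point from camera to tool coordinates, whose origin is the TCP and whose axes are the flange's). Camera axes: x right, y up, looking along -z (the intrinsics and any distortion apply to the point x, -y, -z); pixel columns grow to the right and rows downward; lengths in mm; the calibration is good to about 2 mm. A picture is of the moment at which its call begins: read the wrist's pose just before it. camera_params takes no time and is no camera call.
A pose or a line that the arm cannot do raises ctrl.Unreachable and nothing moves.
- ctrl.sign_off(): hands the job in; it is judged then, once.
The state is a dict: "clock": time; "joint_pos": joint angles; "qvel": joint speeds; "tau": joint torques, N m; "tcp_pos": TCP position; "tcp_rot": TCP orientation; "wrist_force": force on the tool from outside, world axes, zero at the start; "moment": the same for the moment, N m; "gripper_width": opening from 0.0 (shut) to 1.0 (fully open); "gripper_force": force on a finger pad.
Only numpy, scipy, OpenCV 4.12 (cv2) and the standard library are available. Lean on these libraries where they do the work, as an engineer would, in place of code of your own. Each camera call takes 0.05 s, during which the arm holds its last target. There are 200 camera calls.

## Task

The jar track on the worktop needs room for more jars. With your fingertips press down the ribbed release pad on its sliding stop and, keeping the pad down, push the stop all the way back along the track, away from the jar, until it meets the end stop; then let go. Do not grasp or lift anything, and leave the jar on the track and the loose things around it (jar, queen cage, marker pen) where they are.

Things in the scene. Friction and masses are not known exactly. Their poses are not given: they have to be found in the camera images.
- track: Fixed flat aluminium jar track, 70 wide (its x) x 370 long (its y); origin at the centre of its footprint on the worktop, z up; its top is 26 mm above the worktop. At its +y end a fixed wooden end board (inner face at y = +165 mm, top at z = 100 mm), at its -y end a low steel end stop. 'Back', away from the jar, is the track's -y. Ratchet teeth (pitch 6 mm) are under its front edge.
- stop_slide (a joint): Sliding stop on the track. Value in m: 0 = fully back against the end stop, grows to 0.155 towards the jar; its centre is at y = value - 0.125 in the track's frame. The ratchet locks it against moving back (play up to 6 mm) unless the release pad is down; with the pad down it slides with 1 to 3 N.
- jaw_top (a point): Top edge, middle, of the stop's wooden jaw plate (70 wide, 8 mm thick, on the stop's +y side, facing the jar), 93 mm above the worktop. The stop's grey carriage is 83 wide x 92 mm long, its top face 46 mm above the worktop; between jaw plate and push ledge is a 66 mm gap with the release pad in it.
- release_pad (a joint): Ribbed dark steel release pad on the stop, pressed straight down. Value in m: 0 = up, 0.008 = fully down. It springs back when let go (about 4 N at the top, 7 N fully down). The ratchet is free beyond 0.004; it must stay pressed while the stop is pushed back.
- pad_top (a point): Centre of the release pad's top face (46 mm across the track x 38 mm along it); moves with the pad and the stop; 57 mm above the worktop when the pad is up, 49 mm when fully down.
- push_ledge (a point): Point on the upright face of the push ledge, on the -y side of the pad (21 mm from the pad's centre); the face looks to the track's +y, is 60 mm wide and rises to 75 mm above the worktop; this point is 70 mm above the worktop. A fingertip standing on the pad and moved to the track's -y pushes against this face.
- row_jar: Small honey jar with a dark lid, 62 mm across, 71 mm high, standing on the track between the jaw plate and the fixed end board; origin at the centre of its underside. Leave alone.
- spare_jar: Small honey jar with a yellow lid, 62 mm across, 71 mm high, on the worktop beyond the fixed end board; origin at the centre of its underside. Leave alone.
- queen_cage: White slotted queen cage, 22 x 62 x 16 mm, lying behind the track; origin at the centre of its underside. Leave alone.
- marker: White marker pen with a blue cap, 12 x 130 x 14 mm, lying behind the track; origin at the centre of its underside. Leave alone.

How it is judged (in metres and radians):
On the way, in this order (a step that is already met when the one before it is completed fails the run):
1. the release pad is pressed down while the stop is still forward (value of joint release_pad above 0.005 m and value of joint stop_slide above 0.05 m), for 0.1 s.
2. the stop is pushed fully back (value of joint stop_slide below 0.006 m), for 0.1 s.
At the end, for the whole second after the job is handed in: The stop stands within 6 mm of its fully back position, the release pad has sprung up again (within 3 mm), the jar on the track stands upright within 15 mm of its start, and the spare jar, queen cage and marker pen are within 25 mm of theirs (value of joint stop_slide below 0.006 m and value of joint release_pad below 0.003 m and linear speed of row_jar below 0.02 m/s and angle between row_jar's own z axis and vertical below 0.1 rad and distance of row_jar from where it was at the start of the episode below 0.015 m and distance of each of spare_jar, queen_cage, marker from where it was at the start of the episode below 0.025 m); the robot touches nothing.
It fails at once if the jar on the track is lifted, tipped or shoved (distance of row_jar from where it was at the start of the episode above 0.015 m or angle between row_jar's own z axis and vertical above 0.3 rad).
It fails at once if a loose thing beside the track is lifted, carried or shoved (distance of any of spare_jar, queen_cage, marker from where it was at the start of the episode above 0.025 m).
It also fails if it takes over 40 s, if anything falls off the work surface, if the arm or the gripper's body presses on something with over 40 N, if the wrist force passes 120 N, or if a joint passes its speed limit or range.

## Working session

There is one attempt and no reset: what is moved stays moved. The work goes in short steps, each a Python script; the robot and the scene stay as the last script left them, time stands still between calls to the robot, and variables do not carry over. Pictures are saved under pics/ and viewed, at most 10 in all, crops included, and the job is handed in when it is done.

```bash
mkdir -p pics
python3 - <<'E'
from cell import ctrl
import cv2
for n in("scene","top"):
    cv2.imwrite(f"pics/{n}0.png",ctrl.camera(n)[:,:,::-1]); print(n,ctrl.camera_params(n))
s=ctrl.state();print(s["tcp_pos"],s["tcp_rot"],s["clock"],ctrl.camera_params("wrist"))
E
```

```text
scene {'K': array([[495.3150565 ,   0.        , 279.70948247],
       [  0.        , 495.3150565 , 219.32635835],
       [  0.        ,   0.        ,   1.        ]]), 'origin': array([  16.15041312, 1142.02294814,  551.6536589 ]), 'orientation': array([ 1.13609782, -0.01221109, -2.64397737])}
top {'K': array([[487.48615247,   0.        , 276.56276972],
       [  0.        , 487.48615247, 210.16516196],
       [  0.        ,   0.        ,   1.        ]]), 'origin': array([ 399.74140408,  277.15767395, 1045.83808984]), 'orientation': array([ 0.13107002, -0.01052397, -1.54722869])}
[ 221.10754785 -583.99266873  230.27759564] [-3.13981012e+00 -2.13206043e-04  3.61848463e-01] 0.1 {'K': array([[350.52288223,   0.        , 272.03831221],
       [  0.        , 350.52288223, 203.62367244],
       [  0.        ,   0.        ,   1.        ]]), 'mount': array([[-6.13587746e-04,  9.46281552e-01,  3.23343236e-01,
         8.33957755e+01],
       [ 9.99999805e-01,  5.42222850e-04,  3.10790934e-04,
         1.91563687e-01],
       [ 1.18771636e-04,  3.23343364e-01, -9.46281700e-01,
        -1.41633070e+02],
       [ 0.00000000e+00,  0.00000000e+00,  0.00000000e+00,
         1.00000000e+00]])}
```

View pics/scene0.png

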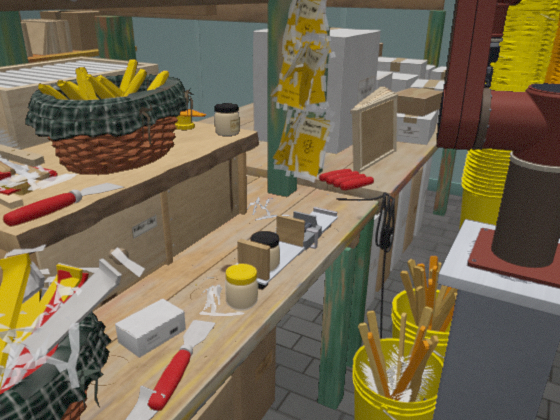

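View pics/top0.png

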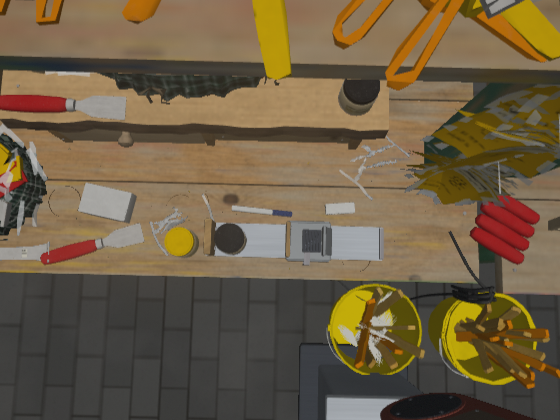

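The scene view shows the track with its stop at about (295,230) and the jar at (265,240). In the top view the end board is at (208,238), the jar at (230,238), the pad at (313,240) and the track's back end at (382,243).

```bash
cat > h.py <<'E'
import numpy as np,cv2
from scipy.spatial.transform import Rotation as R
from cell import ctrl
def cam(n,st=None):
    p=ctrl.camera_params(n)
    if n!="wrist": return p["K"],R.from_euler("xyz",p["orientation"]).as_matrix(),np.array(p["origin"])
    st=st or ctrl.state(); Rt=R.from_euler("xyz",st["tcp_rot"]).as_matrix(); M=p["mount"]
    return p["K"],Rt@M[:3,:3],Rt@M[:3,3]+st["tcp_pos"]
def ray(c,uv,z):
    K,Rc,o=c; d=np.linalg.solve(K,[uv[0],uv[1],1.]); d=Rc@(d*[1,-1,-1])
    return o+d*(z-o[2])/d[2]
def proj(c,P):
    K,Rc,o=c; q=K@((Rc.T@(np.array(P)-o))*[1,-1,-1]); return q[:2]/q[2]
E
python3 - <<'E'
from h import *
c=cam("top")
for n,uv,z in[("pad",(313,240),57),("trackend-ish near",(382,260),26),("trackend far",(382,228),26),("tr far front",(216,222),26),("tr near front",(216,256),26),("lid",(230,236),97),("board",(208,238),100)]:
    print(n,ray(c,uv,z).round(1))
im=cv2.imread("pics/top0.png")[195:285,190:400]
cv2.imwrite("pics/crop1.png",cv2.resize(im,None,fx=3.8,fy=3.8,interpolation=cv2.INTER_CUBIC))
E
```

```text
pad [471.  194.4  57. ]
trackend-ish near [435.   47.1  26. ]
trackend far [502.1  46.8  26. ]
tr far front [506.2 396.2  26. ]
tr near front [435.  393.4  26. ]
lid [472.  359.6  97. ]
board [466.9 401.8 100. ]
```

View pics/crop1.png

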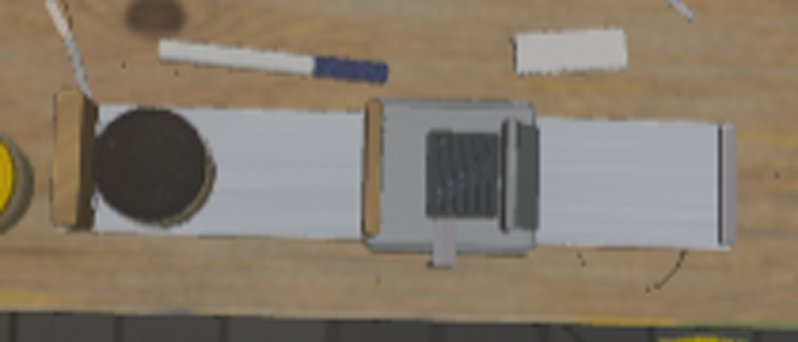

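Run:
```python
from h import *
c=cam("top"); f=lambda u,v,z:ray(c,(190+(u+.5)/3.8-.5,195+(v+.5)/3.8-.5),z)
for n,u,v,z in[("nearA",95,232,26),("nearB",720,247,26),("farA",95,105,26),("farB",720,123,26),("padUL",427,130,57),("padLL",427,217,57),("padUR",499,132,57),("padLR",499,217,57),("ledge top far",503,120,75),("ledge top near",503,229,75),("jaw far",382,100,93),("jaw near",378,236,93),("endstop",720,185,30),("boardinner",95,165,100),("boardinnerbot",95,110,26)]:
    print(n,f(u,v,z).round(1))
s=cam("scene")
print("post",ray(s,(283,193),0),"redgrips",ray(s,(345,180),0),"bagtip in scene",ray(s,(310,176),150), ray(c,(488,165),0),ray(c,(425,170),0))
```

```text
nearA [435.6 396.2  26. ]
nearB [435.6  53.2  26. ]
farA [505.5 399.   26. ]
farB [504.1  52.9  26. ]
padUL [493.2 217.1  57. ]
padLL [446.7 216.3  57. ]
padUR [493.1 178.5  57. ]
padLR [447.7 178.   57. ]
ledge top far [497.8 178.2  75. ]
ledge top near [440.6 177.6  75. ]
jaw far [504.8 242.9  93. ]
jaw near [434.7 243.5  93. ]
endstop [469.4  53.9  30. ]
boardinner [467.1 389.  100. ]
boardinnerbot [502.8 398.9  26. ]
post [658.01027278 -74.29035915   0.        ] redgrips [ 538.97815824 -273.0045574     0.        ] bagtip in scene [479.15841162 128.48837635 150.        ] [ 649.69552386 -193.50292716    0.        ] [634.86895589 -54.23595992   0.        ]
```

Run:
```python
from h import *
c=cam("top");s=cam("scene")
for uv in[(412,165),(415,195),(505,203),(470,150),(555,150),(545,90)]:
  for z in(100,200,300,400,600):
    P=ray(c,uv,z); print(uv,z,P.round(0),proj(s,P).round(0))
for n,P in dict(at=(470,190,60),end=(470,85,60),body=(470,85,300)).items(): print(n,proj(s,P).round(0))
for y in(190,84):
  for yaw in (0,np.pi/2,-np.pi/2): print(y,yaw,ctrl.solve_ik([470,y,52],[np.pi,0,yaw]))
```

```text
(412, 165) 100 [622.   3. 100.] [282. 171.]
(412, 165) 200 [598.  32. 200.] [285. 139.]
(412, 165) 300 [575.  61. 300.] [289. 103.]
(412, 165) 400 [551.  90. 400.] [293.  63.]
(412, 165) 600 [504. 148. 600.] [303. -37.]
(415, 195) 100 [562.  -2. 100.] [302. 174.]
(415, 195) 200 [544.  28. 200.] [305. 141.]
(415, 195) 300 [527.  57. 300.] [307. 105.]
(415, 195) 400 [510.  87. 400.] [310.  64.]
(415, 195) 600 [476. 146. 600.] [316. -37.]
(505, 203) 100 [ 550. -180.  100.] [332. 157.]
(505, 203) 200 [ 534. -131.  200.] [333. 128.]
(505, 203) 300 [518. -83. 300.] [333.  96.]
(505, 203) 400 [502. -35. 400.] [334.  58.]
(505, 203) 600 [471.  62. 600.] [335. -35.]
(470, 150) 100 [ 655. -113.  100.] [290. 158.]
(470, 150) 200 [628. -72. 200.] [293. 129.]
(470, 150) 300 [601. -31. 300.] [296.  96.]
(470, 150) 400 [574.  10. 400.] [299.  58.]
(470, 150) 600 [520.  93. 600.] [308. -36.]
(555, 150) 100 [ 660. -284.  100.] [313. 143.]
(555, 150) 200 [ 632. -225.  200.] [315. 117.]
(555, 150) 300 [ 605. -166.  300.] [316.  88.]
(555, 150) 400 [ 577. -106.  400.] [318.  53.]
(555, 150) 600 [522.  13. 600.] [322. -34.]
(545, 90) 100 [ 785. -270.  100.] [278. 139.]
(545, 90) 200 [ 744. -212.  200.] [281. 114.]
(545, 90) 300 [ 703. -154.  300.] [284.  85.]
(545, 90) 400 [663. -97. 400.] [288.  52.]
(545, 90) 600 [581.  19. 600.] [297. -34.]
at [301. 221.]
end [319. 205.]
body [324. 110.]
190 0 [ 2.28497004e-01  1.51548581e-01  1.97183105e+00 -4.44089210e-16
  1.01821302e+00  1.79929333e+00]
190 1.5707963267948966 [ 2.28497004e-01  1.51548581e-01  1.97183105e+00 -4.44089210e-16
  1.01821302e+00  2.28497004e-01]
190 -1.5707963267948966 None
84 0 [ 1.14778413e-02  8.44779631e-02  2.04633058e+00 -4.44089210e-16
  1.01078411e+00  1.58227417e+00]
84 1.5707963267948966 [ 1.14778413e-02  8.44779631e-02  2.04633058e+00 -4.44089210e-16
  1.01078411e+00  1.14778413e-02]
84 -1.5707963267948966 None
```

Run:
```python
import cv2
im=cv2.imread("pics/scene0.png")[0:290,200:420]
cv2.imwrite("pics/crop2.png",cv2.resize(im,None,fx=2.05,fy=2.05,interpolation=cv2.INTER_CUBIC))
```

```text
(no output)
```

View pics/crop2.png

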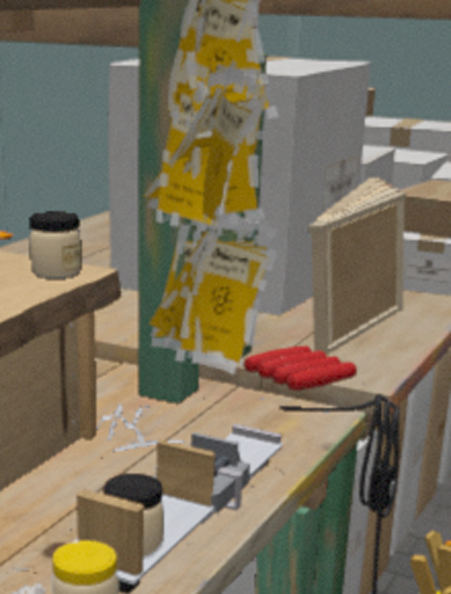

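The top crop shows the pad centre near (470,197) and the ledge face at y≈177. The scene crop shows hanging bags near the post, at about x>540 and y<30. I'll retract before swinging past them, and tilt the tool back a little.

```bash
cat >> h.py <<'E'
ORI=(R.from_euler("y",-15,degrees=True)*R.from_euler("xyz",[np.pi,0,np.pi/2])).as_euler("xyz")
E
python3 - <<'E'
from h import *
print(ORI)
q=np.array(ctrl.state()["joint_pos"])
a=np.arctan2(-584,221); rot=ctrl.state()["tcp_rot"]
j1=ctrl.solve_ik([400*np.cos(a),400*np.sin(a),260],rot)
over=ctrl.solve_ik([476,205,190],ORI); end=ctrl.solve_ik([476,84,50],ORI)
print(j1,over,end)
j2=np.array(j1).copy(); j2[0]=over[0]; j2[5]=over[5]
ctrl.gripper_close()
ctrl.goto_joints(j1); ctrl.goto_joints(j2); ctrl.goto_joints(over)
ctrl.wait(.3)
s=ctrl.state(); c=cam("wrist",s); im=ctrl.camera("wrist")
print(s["clock"],s["tcp_pos"],s["wrist_force"],s["gripper_width"])
im=im[:,:,::-1].copy()
for P in[(470,197.5,57),(440,177,75),(498,177,75),(470,177,75),(447,216.5,57),(493,216.5,57)]:
    p=proj(c,P); print(P,p.round(1)); cv2.circle(im,tuple(int(v) for v in p.round()),3,(0,0,255),1)
cv2.imwrite("pics/w1.png",im)
E
```

```text
[2.87979327 0.         1.57079633]
[-1.40669348e+00 -3.67786865e-01  2.02832530e+00 -1.41692049e-04
  1.48284390e+00 -1.97733237e-01] [ 0.30488529 -0.1915761   2.04418596 -0.09018353  1.04052671  0.34080273] [ 0.01384086 -0.08487037  2.24668991 -0.00544501  0.71800501  0.01747006]
4.8583 [476.23837169 205.10834304 191.14507843] [ 0.52721419 -0.65287608 -0.01381302] -6.737407010598078e-05
(470, 197.5, 57) [221.9 202.1]
(440, 177, 75) [186.9 238.2]
(498, 177, 75) [260.9 230.3]
(470, 177, 75) [226.1 234. ]
(447, 216.5, 57) [191.2 181.5]
(493, 216.5, 57) [249.2 177.5]
```

View pics/w1.png

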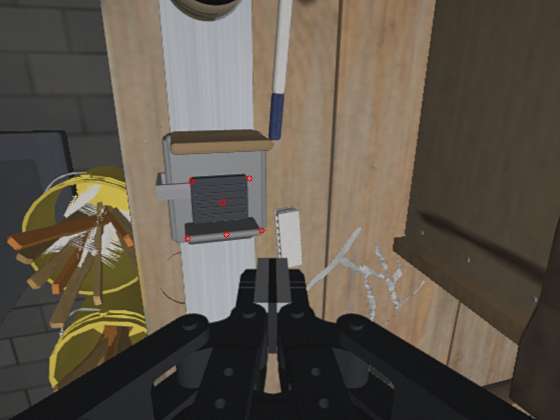

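The projected points land on the pad corners and the ledge's top edge, around (188–261, 231–238), so my estimate holds. I'll descend and press.

Run:
```python
from h import *
X,Y=475,194.5
ctrl.move_linear([X,Y,100],120,ORI); ctrl.move_linear([X,Y,66],60); ctrl.wait(.2)
b=np.array(ctrl.state()["wrist_force"]); z=66
while z>48:
    z-=1; ctrl.move_linear([X,Y,z],20); ctrl.wait(.05)
    s=ctrl.state(); f=np.array(s["wrist_force"])-b; print(z,np.round(s["tcp_pos"],1),f.round(1))
    if f[2]>14: break
print(s["clock"],b)
```

```text
65 [475.  194.5  65.1] [-0.3 -0.4 -0.3]
64 [474.9 194.5  63.9] [0.1 0.6 0.9]
63 [475.  194.5  62.9] [ 0.  -0.8 -0.7]
62 [474.9 194.5  61.9] [-0.5 -1.1 -0.4]
61 [475.  194.5  60.9] [-0.6  0.2  0.1]
60 [475.  194.5  60. ] [-0.8 -1.1 -0.7]
59 [475.  194.5  58.9] [ 0.2 -0.2  0.3]
58 [475.2 194.6  58.3] [-1.6 -0.6  3.1]
57 [475.2 194.6  57.2] [-0.3 -1.3  2.7]
56 [475.3 194.6  56.2] [-0.8 -0.8  4.6]
55 [475.2 194.5  55.2] [-1.4 -0.9  4.5]
54 [475.2 194.6  54.2] [-0.3 -0.5  5.1]
53 [475.2 194.6  53.3] [-1.2 -1.3  6.4]
52 [475.3 194.6  52.3] [-1.4 -1.2  5.4]
51 [475.3 194.6  51.3] [-2.4 -0.5  5.3]
50 [475.3 194.6  50.4] [-1.3 -1.4  6.3]
49 [475.6 194.8  50.2] [-5.8 -1.6 14.2]
11.8333 [0.05881624 0.57979965 0.30538092]
```

Run:
```python
from h import *
X,z=475,49; b=np.array([.06,.58,.3]); y=194.5
while y>70:
    y-=4 if y>100 else 1.5
    ctrl.move_linear([X,y,z],35); 
    if y<=100: ctrl.wait(.05)
    s=ctrl.state(); f=np.array(s["wrist_force"])-b; print(round(y,1),np.round(s["tcp_pos"],1),f.round(1))
    if f[1]>(14 if y<100 else 25): break
    if f[2]<7.5: z-=.4
    if f[2]>22: z+=.4
print(s["clock"],z)
cv2.imwrite("pics/t2.png",cv2.resize(ctrl.camera("top")[180:300,180:400,::-1],None,fx=3.5,fy=3.5))
```

```text
190.5 [475.5 190.8  50.1] [-5.6 -1.7 13.5]
186.5 [475.5 186.8  50.1] [-5.2 -1.5 14.4]
182.5 [475.5 182.7  50.1] [-5.8 -2.4 14. ]
178.5 [475.5 178.7  50.1] [-5.5 -1.8 14.1]
174.5 [475.5 174.7  50.1] [-6.5 -1.4 14.2]
170.5 [475.5 170.7  50.1] [-6.5 -0.9 13.9]
166.5 [475.5 166.7  50.1] [-7.1 -1.5 14.5]
162.5 [475.5 162.7  50.1] [-7.  -2.  14.7]
158.5 [475.4 158.7  50.1] [-6.  -1.6 15.7]
154.5 [475.4 154.7  50.1] [-7.2 -1.7 15.2]
150.5 [475.4 150.7  50.1] [-6.4 -1.3 14.5]
146.5 [475.4 146.7  50.1] [-7.3 -1.7 14.6]
142.5 [475.4 142.6  50.1] [-7.3 -1.2 14.4]
138.5 [475.4 138.6  50.1] [-6.7 -0.6 15.8]
134.5 [475.4 134.6  50.1] [-6.8 -0.9 15.1]
130.5 [475.4 130.6  50.1] [-7.1 -1.1 16.1]
126.5 [475.3 126.6  50. ] [-7.7 -1.  16.2]
122.5 [475.3 122.6  50.1] [-7.1 -1.2 16. ]
118.5 [475.3 118.6  50.1] [-7.  -0.9 15.8]
114.5 [475.3 114.6  50.1] [-8.6 -2.4 16.4]
110.5 [475.3 110.6  50.1] [-7.5 -1.2 16.4]
106.5 [475.3 106.6  50.1] [-7.9 -1.4 15.7]
102.5 [475.3 102.5  50. ] [-8.2 -1.2 17.5]
98.5 [475.3  98.5  50.1] [-7.8 -1.  17.3]
97.0 [475.3  97.4  50. ] [-7.4  1.2 16. ]
95.5 [475.5  96.5  50.1] [-6.4  4.4 13.2]
94.0 [475.8  95.2  50.2] [-4.2  6.4 12. ]
92.5 [476.1  93.7  50.2] [-2.8  5.7 10.2]
91.0 [476.2  92.4  50.2] [-3.   7.5  9.5]
89.5 [476.2  92.3  50.2] [-0.8 15.9  7.6]
20.0833 49
```

View pics/t2.png

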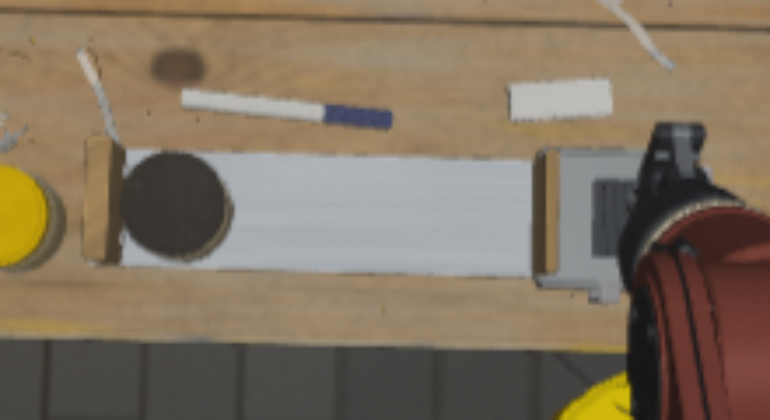

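The stop met the end stop: the fingers slid on the pad to the ledge, and the force then rose to 16 N. The picture shows the jaw at (545,212), with the jar, cage and pen unmoved. I'll lift straight up and check.

Run:
```python
from h import *
ctrl.move_linear([476,91.3,70],40); ctrl.move_linear([474,97,110],80); 
ctrl.move_linear([430,130,200],120); ctrl.move_linear([380,180,230],120); ctrl.wait(.3)
s=ctrl.state();print(s["clock"],s["wrist_force"])
im=ctrl.camera("top")
cv2.imwrite("pics/t3.png",cv2.resize(im[180:300,180:400,::-1],None,fx=3.5,fy=3.5))
```

```text
23.5833 [-0.4658424  -0.53451817  0.11830477]
```

View pics/t3.png

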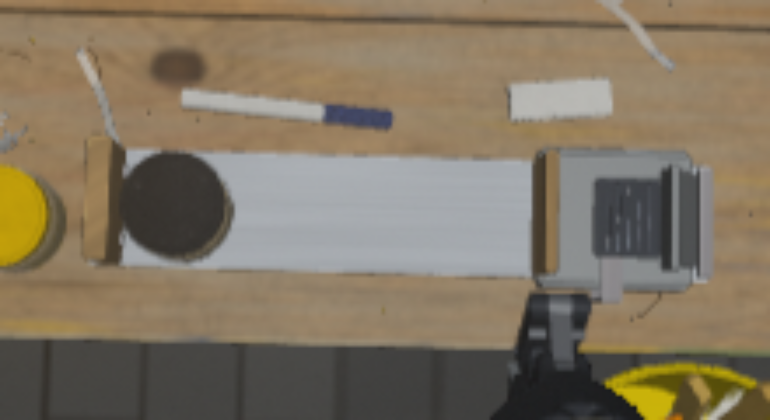

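The stop sits against the end stop at (705,222), the pad is up, and the loose things are undisturbed.

```bash
python3 -c "
from cell import ctrl
print(ctrl.sign_off())"
```

```text
the job is handed in; nothing more can be done
None
```

The release pad was pressed and the stop pushed fully back against its end stop, then let go; the last picture shows the pad up and the jar, spare jar, queen cage and marker pen where they were, and the job was handed in at about 24 s (no verdict was returned).

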